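# Clamp a mesh frame in the wedge board and jam the bar with the thumb wedge

### The job

Clamp the little mesh frame in the gluing board: slide the clamp bar by its knob until it holds the frame against the fence, lay the thumb wedge thin end first between the bar and the slanting cleat, and slide it along with firm thumb pressure until it jams the bar fast and stays tight when you let go. Feel for the contact: hold the thin frame firmly but never crush it. Leave the other things where they are.

Things in the scene. Friction and masses are not known exactly. Their poses are not given: they have to be found in the camera images.
- board: White-faced wooden clamping board, 320 (x) x 300 (y) x 18 mm, screwed to the table; origin at the centre of its underside, x roughly away from the robot. A fence (280 mm along x, 25 wide, 22 high) is fixed on it, its inner face at board y = -120 mm looking to +y. From there towards +y follow the mesh frame, the clamp bar, the wedge channel and the slanting cleat.
- bar: Wooden clamp bar, 280 (x) x 30 (y) x 20 mm high, sliding along board y only, axes as the board's, friction 2.5 N; origin at the centre of its underside. Starts 14 to 25 mm back (+y) from seated. Seated (frame on fence, bar on frame): origin at board y = 35 mm, its flat back at 50 mm. Once wedged it should press the frame with about 6 to 25 N; 40 N, even as a short knock, crushes the frame.
- knob (a point): Centre of the head of the round wooden knob on the bar: 24 mm across, axis vertical, head from 50 to 76 mm above the table, on a thinner neck that stands on the bar; this point is 75 mm towards board +x from the bar's middle and 63 mm above the table.
- frame: Light wooden frame with grey mesh, 200 (x) x 140 (y) x 16 mm high, rails 20 mm wide, about 0.18 kg; lies loose on the board, 3 to 8 mm from the fence and up to 0.02 rad askew; origin at the centre of its underside. Seated on the fence, its origin is at board y = -50 mm.
- wedge: Loose wooden wedge, 128 (x) x 22 mm high, about 0.11 kg; origin at the centre of its underside, thin end at +x. Its -y side is straight, 20 mm from the x axis; its +y side tapers 1 in 8: whole width 48 mm at the butt (x = -64), 40 in the middle, 32 at the thin end (x = 64). Starts on the table left of the board. In the channel: x along board +x, straight side to the bar.
- tab (a point): Grip point on the wedge's upright thumb tab: a block 28 (x) x 20 mm (y) on top of the wedge, near its middle (its centre at wedge x = -10 mm, y = 0), from 22 to 55 mm above the wedge's underside; the point is in the middle of the tab, 42 mm above the underside.
- brass_bowl: Bystander, leave alone: small brass bowl, 72 mm across, 42 mm high; origin at the centre of its underside.
- clear_cup: Bystander, leave alone: small clear plastic cup, 38 mm across, 28 mm high, standing on the board's far left corner, just past the cleat's far end; origin at the centre of its underside.
- glue: Bystander, leave alone: white glue bottle, 42 mm across, 120 mm high; origin at the centre of its underside.
- phone: Bystander, leave alone: black phone lying flat, 75 x 152 x 9 mm; origin at the centre of its underside.
- paste_brush: Bystander, leave alone: paste brush lying on the table; origin at the centre of its underside, near the middle.
- strip: Bystander, leave alone: loose square-ended wooden strip, 260 x 22 x 12 mm; origin at the centre of its underside.
- shim: Bystander, leave alone: small plain wooden shim, 70 x 24 x 12 mm, without any tab: not the wedge of this job; origin at the centre of its underside.
- paste_jar: Bystander, leave alone: glass jar with a white lid, 60 mm across, 70 mm high; origin at the centre of its underside.
- jam (a point): Point on the board's top in the channel, board x = 10, y = 70 mm: where the wedge's origin would be once jammed if the cleat sat true. The real place is up to 18 mm from it either way along board x (each mm of width is 8 mm of travel) and shows only by feel. Pushed towards board +x with F newtons, the wedge keeps the bar pressed with about 0.6 to 1 F. Waxed (friction 0.3), self-locking.
- ramp (a point): Point on the board's top at board x = 10, y = 90 mm, where the ramp face of the cleat should be. The cleat is a wooden batten 190 x 28 x 20 mm high, screwed on the board on the +y side of the channel; its ramp face looks at the bar's back and slants 1 in 8 (7.1 degrees), so the channel narrows towards board +x. Screwed on by hand, it really sits up to 2 mm off, either way in board y.
Things that resemble listed ones, but are neither listed nor needed, are in the scene too. Several things look just like the wedge: the one meant starts nearest to the robot's base.

How it is judged:
On the way, in this order (a step that is already met when the one before it is completed fails the run):
1. the clamp bar has been slid up towards the fence, to within 6 mm of seated (y of bar in the frame of board below 0.041 m), for 0.1 s.
2. the wedge lies in its channel between the bar and the cleat (x of wedge in the frame of board above -0.02 m and y of wedge in the frame of board between 0.06 and 0.08 m and z of wedge in the frame of board below 0.022 m), for 0.1 s.
At the end, for the whole second after the job is handed in: Wedge flat in its channel (3 mm, 0.06 rad, in line with the board within 0.03 rad, origin past board x = -20 mm), bearing on the bar with over 4 N and keeping it pressed on the frame with over 5 N; bar and frame within 2 mm of seated, frame square within 0.03 rad, all at rest (contact force between bar and frame above 5 N and contact force between wedge and bar above 4 N and y of bar in the frame of board below 0.037 m and y of frame in the frame of board below -0.048 m and angle between the x axis of each of frame, wedge and the x axis of board, either way round below 0.03 rad and x of wedge in the frame of board above -0.02 m and z of wedge in the frame of board below 0.021 m and angle between wedge's own z axis and vertical below 0.06 rad and linear speed of each of wedge, bar below 0.005 m/s); the robot touches nothing.
It fails at once if the frame is crushed: the bar presses on it with more than 40 N (contact force between bar and frame above 40 N).
It fails at once if the gripper presses on the frame itself with more than 10 N (contact force between the fingers and frame above 10 N).
It fails at once if a bystander is moved by more than 20 mm (distance of any of brass_bowl, clear_cup, glue, phone, paste_brush, strip, shim, paste_jar from where it was at the start of the episode above 0.02 m).
It also fails if it takes over 69 s, if anything falls off the work surface, if the arm or the gripper's body presses on something with over 40 N, if the wrist force passes 120 N, or if a joint passes its speed limit or range.

### The arm

A 6-joint arm with a two-finger parallel gripper is mounted at the origin on the work surface. World frame = base frame: x ahead of the robot, y to its left, z up, the work surface at z = 0. Lengths are in m, angles in rad, forces in N, time in s.
With the tool pointing down it reaches from about 0.35 to 0.775 m from the base axis. Payload 5.5 kg.
Tool frame: the origin (TCP) lies on the mounting face of the last link; the fingertips stand 173 mm ahead of it and the grasp point (between the pads) lies 155 mm ahead of it; z points along the fingers, y is the direction in which the jaws open and shut (so a half turn about z gives the same grasp; the last joint's range is limited). The gripper opens to 85 mm and grips with 20 to 120 N. Pads are 22 mm wide; open, the fingers measure 114 mm over their backs; the gripper's body (76 mm by 85 mm) begins 54 mm behind the grasp point. The pads swing forward as they close: fully open they stand 13 mm farther back than shut.
Start: joints at [1.182, 0.313, 0.046, 1.304, 0, 1.431], TCP at [0.142, 0.557, 0.405] pointing down, gripper open.
Joint ranges: [-2.76, 2.76], [-0.86, 1.69], [-1.03, 1.26], [-2.2, 2.34], [-1.47, 1.5], [-3.14, 3.14]. Speed limits (rad/s): [2.57, 2.57, 3.14, 3.14, 3.14, 3.14].

### API

Orientations are given as a unit quaternion [w, x, y, z].
In Python, from workcell import * gives the robot as it stands. The module is installed in compiled form; this text tells all that it offers.
- The arm moves only by the shell command python3 -m crank 'ROWS' [FORCE]. ROWS is JSON, a list of rows, each a list of 7 numbers: the shift along the tool's x, y, z in mm, then the turn, a rotation vector about the tool's x, y, z in degrees, then the opening, from 0 (shut) to 1 (fully open). A call has exactly 8 rows; each row shifts and turns the commanded pose from where the row before left it, along the tool's axes as they then stand; what a row does not reach is not made up. A row lasts 1/8 s, in which the tool goes at most 62.5 mm and 10.7 degrees, less where a joint would pass 70% of its speed; a pose out of reach is approached as far as the arm can. A call with a gripper value outside its range is refused whole. The fingers move at their own pace and stop on an object; FORCE is the grip in N (left out, the last holds). Time passes only in rows, so rows that do not move let the fingers close, or fill a call up. It gives the time, the measured TCP pose, the force and the opening at its end, in the units of the state.
- get_state(): the state, without advancing time (a new reading comes with each control period).
- read_camera(name): name is "side" or "top" or "wrist"; returns the picture (400x640x3 uint8, blue, green, red); there is no depth.
- calibration(name): a dict with "fx", "fy", "cx", "cy" (pixels), "extrinsics" (4x4, takes a point from world to camera coordinates). Camera axes: x right, y down, z forward; pixel columns grow to the right and rows downward; lengths in m; the calibration is good to about 2 mm. The wrist camera is an equidistant fisheye: a pixel r from the principal point sees the ray r / f radians off the axis. A picture is of the moment at which its call begins: read the wrist's pose just before it. calibration takes no time and is no camera call; for the wrist camera it gives the pose at the moment of the call.
- hand_in(): hands the job in, once; it reports no verdict.
The state is a dict: "clock": time; "joint_pos": joint angles; "qvel": joint speeds; "tau": joint torques, N m; "tcp_pos": TCP position; "orientation": TCP orientation; "wrist_force": force on the tool from outside, world axes, zero at the start; "ft_torque": the same for the moment, N m; "finger_gap": finger opening in m.
Only numpy, scipy, OpenCV 4.12 (cv2) and the standard library are available. Lean on these libraries where they do the work, as an engineer would, in place of code of your own. Each camera call takes 0.05 s, during which the arm holds its last target.

## Working session

There is one attempt and no reset: what is moved stays moved. The work goes in short steps, Python scripts to look and compute and a shell command to move; the robot and the scene stay as the last step left them, time stands still between calls to the robot, and variables do not carry over. Pictures are saved under pics/ and viewed, and the job is handed in when it is done.

```bash
mkdir -p pics
python3 - <<'E'
from workcell import *
import cv2, json
print(get_state())
for n in ["side","top","wrist"]:
    c=calibration(n); print(n,c)
    im=read_camera(n); cv2.imwrite(f"pics/{n}0.png",im)
E
```

```text
{'clock': 0.0, 'joint_pos': array([1.18240554e+00, 3.14000719e-01, 4.49277309e-02, 1.30359888e+00,
       1.60996781e-06, 1.43118072e+00]), 'qvel': array([ 7.61629561e-04,  7.83576550e-04,  7.90893422e-04, -9.95208708e-05,
        1.46934269e-03, -9.48896643e-04]), 'tau': array([ 5.11730195e-04, -4.80630362e+01,  2.98530149e+01,  1.94005662e-02,
       -5.91587263e-05, -1.52090240e-05]), 'tcp_pos': array([0.14151093, 0.55709428, 0.40378744]), 'orientation': array([-2.45485450e-04,  1.24067023e-01,  9.92273397e-01, -9.05068977e-04]), 'wrist_force': array([-0.31314103, -0.50398813,  0.08722829]), 'ft_torque': array([-0.06428864, -0.00142806, -0.06204577]), 'finger_gap': 0.0856334955194305}
side {'fx': 507.80317821048465, 'fy': 507.80317821048465, 'cx': 325.84182074278937, 'cy': 195.01180079900277, 'extrinsics': array([[ 0.99170409, -0.12782053, -0.01359803, -0.52744632],
       [-0.0904166 , -0.61846041, -0.78059693,  0.13539882],
       [ 0.09136648,  0.77535065, -0.62488682,  1.4557115 ],
       [ 0.        ,  0.        ,  0.        ,  1.        ]])}
top {'fx': 417.7667205270755, 'fy': 417.7667205270755, 'cx': 319.25555864264726, 'cy': 200.78267827392898, 'extrinsics': array([[ 0.07560137, -0.99713555, -0.00226359,  0.02190771],
       [-0.97315908, -0.07328828, -0.21815185,  0.55698043],
       [ 0.21736107,  0.01869541, -0.97591221,  1.29074847],
       [ 0.        ,  0.        ,  0.        ,  1.        ]])}
wrist {'fx': 309.70691628693146, 'fy': 309.70691628693146, 'cx': 323.2550208285458, 'cy': 199.25361639623367, 'extrinsics': array([[ 0.24624281,  0.96920633, -0.00188838, -0.57455776],
       [ 0.92490777, -0.23440482,  0.29933257, -0.04090369],
       [ 0.28967237, -0.07545508, -0.95414697,  0.37926703],
       [ 0.        ,  0.        ,  0.        ,  1.        ]])}
```

View pics/top0.png

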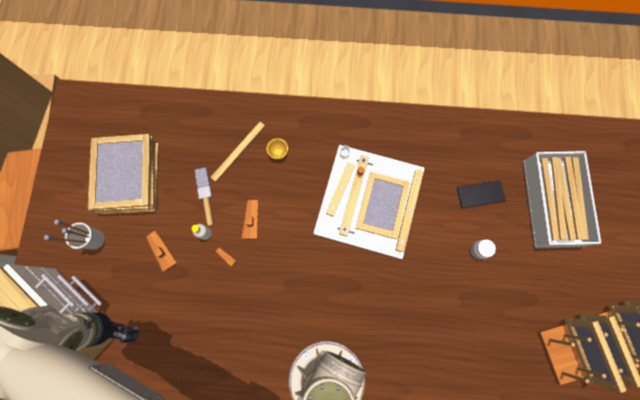

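View pics/side0.png

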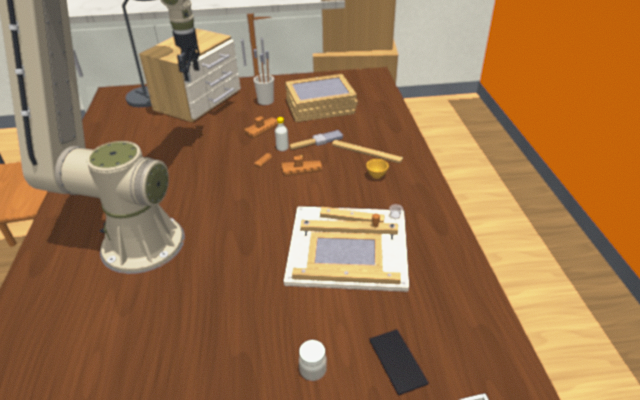

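View pics/wrist0.png

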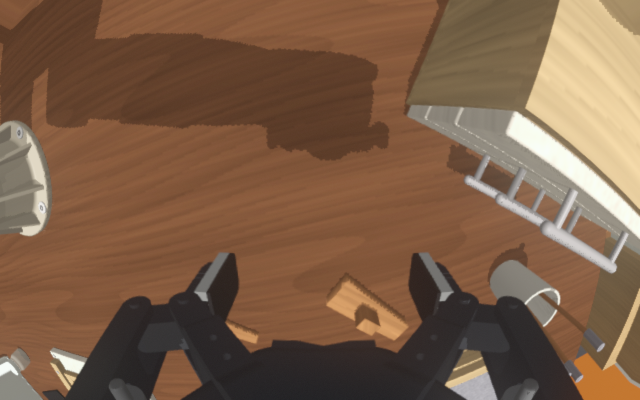

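The top view shows the board around (370,202) with its knob at (361,171). There are two wedges, at (250,219) and (161,251), plus the shim at (225,257). I'll measure these next.

```bash
cat > h.py <<'E'
import numpy as np, cv2
from workcell import *
from scipy.spatial.transform import Rotation as R
def ray(n,px,c=None):
    c=c or calibration(n); px=np.atleast_2d(np.array(px,float))
    u=(px[:,0]-c['cx'])/c['fx']; v=(px[:,1]-c['cy'])/c['fy']
    if n=='wrist':
        r=np.hypot(u,v)+1e-12; s=np.sin(r)/r; d=np.stack([u*s,v*s,np.cos(r)],1)
    else: d=np.stack([u,v,np.ones_like(u)],1)
    E=np.array(c['extrinsics']); return -E[:3,:3].T@E[:3,3], d@E[:3,:3]
def onz(n,px,z,c=None):
    o,d=ray(n,px,c); t=(z-o[2])/d[:,2]; return o+d*t[:,None]
def proj(n,P,c=None):
    c=c or calibration(n);E=np.array(c['extrinsics']); q=np.atleast_2d(P)@E[:3,:3].T+E[:3,3]
    if n=='wrist':
        rr=np.hypot(q[:,0],q[:,1]); th=np.arctan2(rr,q[:,2]); k=th/(rr+1e-12)
        return np.stack([c['cx']+c['fx']*q[:,0]*k,c['cy']+c['fy']*q[:,1]*k],1)
    return np.stack([c['cx']+c['fx']*q[:,0]/q[:,2],c['cy']+c['fy']*q[:,1]/q[:,2]],1)
E
python3 - <<'E'
from h import *
im=cv2.imread("pics/top0.png")
print('wedges', onz('top',[[250,219],[161,251],[225,257]],0.02).round(3))
cv2.imwrite("pics/c1.png",cv2.resize(im[135:270,300:435],None,fx=4.4,fy=4.4,interpolation=cv2.INTER_CUBIC))
cv2.imwrite("pics/c2.png",cv2.resize(im[110:290,130:310],None,fx=3.3,fy=3.3,interpolation=cv2.INTER_CUBIC))
im=cv2.imread("pics/side0.png")
cv2.imwrite("pics/c3.png",cv2.resize(im[190:300,270:430],None,fx=5,fy=5,interpolation=cv2.INTER_CUBIC))
E
```

```text
wedges [[0.484 0.288 0.02 ]
 [0.357 0.565 0.02 ]
 [0.354 0.355 0.02 ]]
```

View pics/c1.png

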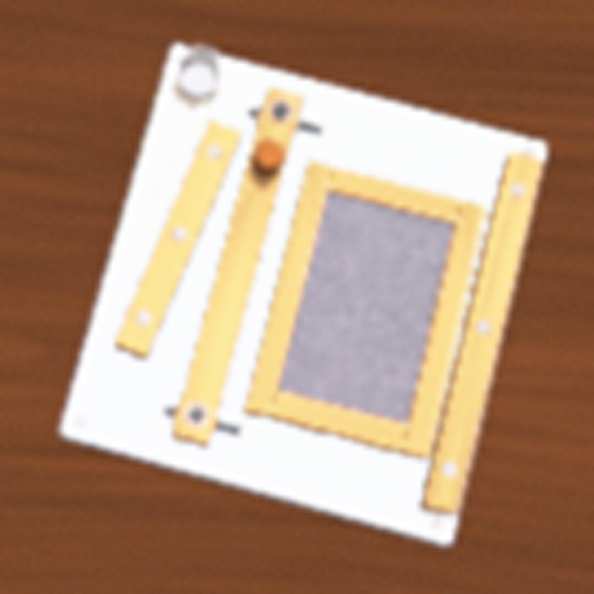

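View pics/c2.png

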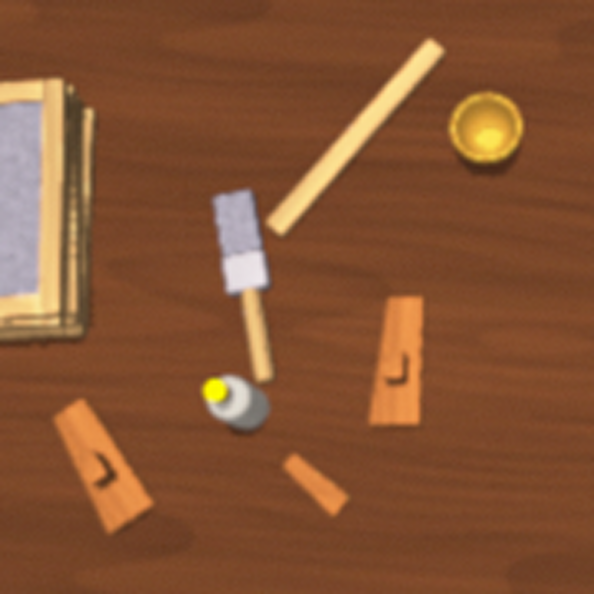

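View pics/c3.png

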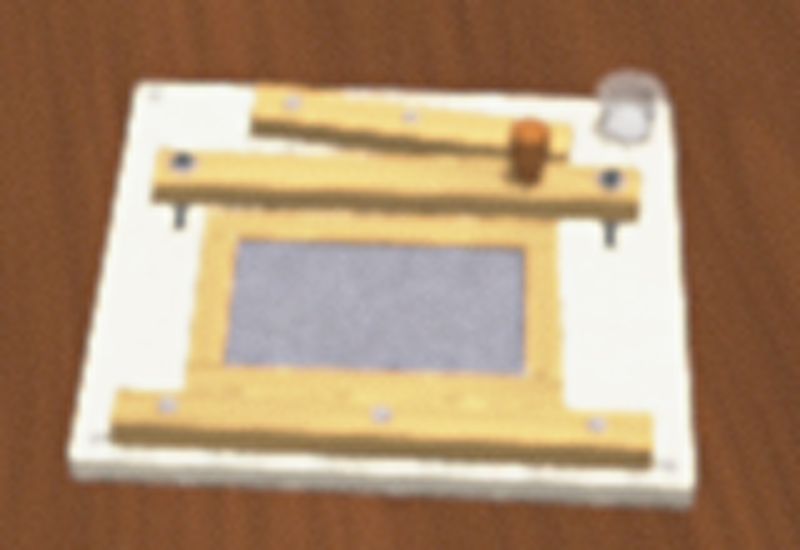

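Run:
```python
from h import *
def quad(n,f,roi):
    im=cv2.imread(f); hsv=cv2.cvtColor(im,cv2.COLOR_BGR2HSV)
    x0,x1,y0,y1=roi
    m=np.zeros(im.shape[:2],np.uint8)
    h=hsv[y0:y1,x0:x1]
    m[y0:y1,x0:x1]=((h[...,2]>150)&~((h[...,0]<14)&(h[...,1]>120))).astype(np.uint8)*255
    cs,_=cv2.findContours(m,cv2.RETR_EXTERNAL,cv2.CHAIN_APPROX_NONE)
    c=max(cs,key=cv2.contourArea); hull=cv2.convexHull(c)
    q=cv2.approxPolyDP(hull,0.04*cv2.arcLength(hull,True),True)[:,0]
    # refine: fit line on hull contour points near each edge
    pts=c[:,0].astype(float); L=[]
    for i in range(len(q)):
        a,b=q[i].astype(float),q[(i+1)%len(q)].astype(float); d=b-a;l=np.hypot(*d);d/=l;nn=np.array([-d[1],d[0]])
        t=(pts-a)@d; s=(pts-a)@nn; k=(abs(s)<2.5)&(t>.08*l)&(t<.92*l)
        vx,vy,px,py=cv2.fitLine(pts[k].astype(np.float32),cv2.DIST_HUBER,0,.01,.01).ravel(); L.append(np.cross([px,py,1],[px+vx,py+vy,1]))
    cor=[]
    for i in range(len(q)):
        p=np.cross(L[i-1],L[i]); cor.append(p[:2]/p[2])
    return np.array(cor)
for n,roi in [('top',(305,435,138,265)),('side',(270,430,195,300))]:
    q=quad(n,f'pics/{n}0.png',roi); print(q.round(1)); P=onz(n,q,0.018); print(P.round(4), 'c',P.mean(0).round(4))
    for i in range(len(q)):
        d=P[(i+1)%len(q)]-P[i]; print(np.hypot(*d[:2]).round(4), np.degrees(np.arctan2(d[1],d[0])).round(2))
```

```text
[[338.8 143.9]
 [424.2 167.1]
 [402.2 258.6]
 [312.8 233.3]]
[[ 0.769   0.0125  0.018 ]
 [ 0.7074 -0.2826  0.018 ]
 [ 0.3922 -0.2178  0.018 ]
 [ 0.4527  0.0777  0.018 ]] c [ 0.5803 -0.1026  0.018 ]
0.3015 -101.78
0.3218 168.38
0.3016 78.43
0.3229 -11.65
[[403.6 209.5]
 [409.  289.6]
 [282.3 284.3]
 [296.9 205.4]]
[[ 0.7693  0.0133  0.018 ]
 [ 0.7061 -0.2931  0.018 ]
 [ 0.3899 -0.2307  0.018 ]
 [ 0.4532  0.0787  0.018 ]] c [ 0.5796 -0.1079  0.018 ]
0.3128 -101.67
0.3223 168.84
0.3158 78.43
0.3228 -11.69
```

```bash
cat >> h.py <<'E'
BC=np.array([.5805,-.1020]); BY=np.radians(-11.65)
def b2w(x,y): return BC+np.array([[np.cos(BY),-np.sin(BY)],[np.sin(BY),np.cos(BY)]])@np.array([x,y])
def w2b(p): return np.array([[np.cos(BY),np.sin(BY)],[-np.sin(BY),np.cos(BY)]])@(np.array(p)[:2]-BC)
E
python3 - <<'E'
from h import *
def tri(a,b):
    (o1,d1),(o2,d2)=a,b; d1=d1[0];d2=d2[0]
    A=np.stack([d1,-d2],1); t,*_=np.linalg.lstsq(A,o2-o1,rcond=None); return (o1+d1*t[0]+o2+d2*t[1])/2, np.linalg.norm(o1+d1*t[0]-o2-d2*t[1])
K={}
for n,roi in [('top',(350,372,160,182)),('side',(365,385,210,230))]:
    im=cv2.imread(f'pics/{n}0.png');hsv=cv2.cvtColor(im,cv2.COLOR_BGR2HSV);x0,x1,y0,y1=roi;h=hsv[y0:y1,x0:x1]
    m=((h[...,0]<14)&(h[...,1]>150)).astype(np.uint8); M=cv2.moments(m,True); K[n]=(M['m10']/M['m00']+x0,M['m01']/M['m00']+y0); print(n,K[n],m.sum(), cv2.boundingRect(m))
P,e=tri(ray('top',K['top']),ray('side',K['side'])); print('knob',P,e,w2b(P))
for n in K: 
    q=onz(n,K[n],0.063)[0]; print(n,q.round(4),w2b(q).round(4))
for n in('top','side'): print(proj(n,[*b2w(.075,.055),.063]))
# wedge contours
im=cv2.imread('pics/top0.png');hsv=cv2.cvtColor(im,cv2.COLOR_BGR2HSV)
m=((hsv[...,0]<13)&(hsv[...,1]>140)&(hsv[...,2]>150)).astype(np.uint8)*255; m[:190]=0;m[245:]=0;m[:,:235]=0;m[:,270:]=0
m=cv2.morphologyEx(m,cv2.MORPH_CLOSE,np.ones((5,5)))
cs,_=cv2.findContours(m,cv2.RETR_EXTERNAL,cv2.CHAIN_APPROX_NONE);c=max(cs,key=cv2.contourArea);print(cv2.boundingRect(c),cv2.contourArea(c))
pts=onz('top',c[:,0],0.022); rc=cv2.minAreaRect(pts[:,:2].astype(np.float32)); print(rc)
q=cv2.approxPolyDP(c,4,True)[:,0]; print(q, onz('top',q,.022).round(4))
im2=cv2.resize(im[185:250,225:275],None,fx=9,fy=9,interpolation=cv2.INTER_CUBIC);cv2.imwrite('pics/w1.png',im2)
E
```

```text
top (360.3636363636364, 170.66666666666666) 33 (8, 8, 6, 7)
side (375.44, 220.12) 25 (8, 5, 6, 11)
knob [ 0.66604076 -0.06373945  0.05636716] 0.001246234220500545 [0.07605251 0.05474584]
top [ 0.6647 -0.0632  0.063 ] [0.0746 0.055 ]
side [ 0.6636 -0.0713  0.063 ] [0.0751 0.0469]
[[360.3861594  170.54952615]]
[[375.38633294 218.20485433]]
(241, 199, 17, 40) 106.0
((0.4861109256744385, 0.29133665561676025), (0.1300235241651535, 0.052366703748703), 6.1983771324157715)
[[256 199]
 [247 200]
 [242 238]
 [248 237]
 [243 231]
 [252 225]
 [257 234]
 [257 210]
 [257 218]
 [245 223]
 [247 202]] [[0.5528 0.2756 0.022 ]
 [0.5471 0.3052 0.022 ]
 [0.4192 0.3071 0.022 ]
 [0.424  0.2879 0.022 ]
 [0.4424 0.3065 0.022 ]
 [0.4645 0.2792 0.022 ]
 [0.436  0.2596 0.022 ]
 [0.5158 0.2682 0.022 ]
 [0.489  0.2653 0.022 ]
 [0.4693 0.303  0.022 ]
 [0.5403 0.3044 0.022 ]]
```

View pics/w1.png

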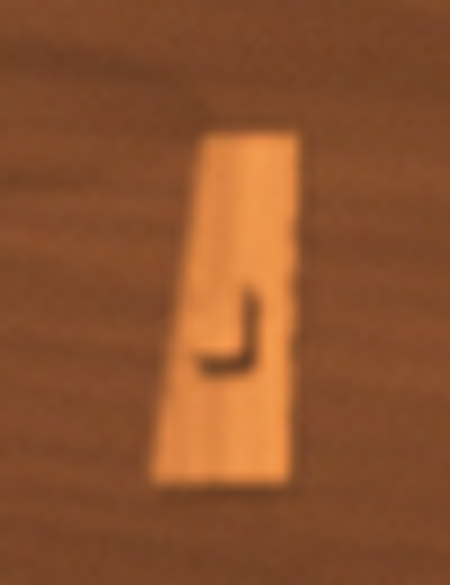

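```bash
cat >> h.py <<'E'
def plan(xy,z,ydir_deg):
    """tool-axes shift (mm) from measured pose to TCP target, and tool-z turn (deg) first"""
    s=get_state(); o=s['orientation']; Rm=R.from_quat([o[1],o[2],o[3],o[0]]).as_matrix()
    cur=np.degrees(np.arctan2(Rm[1,1],Rm[0,1])); t=(ydir_deg-cur+90)%180-90
    d=np.array([*xy,z])-s['tcp_pos']
    print('yang %.2f turn_toolz %.2f'%(cur,-t),'shift(no turn)',(Rm.T@d*1000).round(1))
    a=np.radians(cur+t); x=np.array([np.cos(a+np.pi/2),np.sin(a+np.pi/2),0]); y=np.array([np.cos(a),np.sin(a),0])
    if Rm[:,0]@x<0: x=-x
    print('shift(after turn)',np.round([d@x*1e3,d@y*1e3,-d[2]*1e3],1),'tilt',np.degrees(np.arccos(-Rm[2,2])).round(2),'tcp',s['tcp_pos'].round(4),'f',s['wrist_force'].round(2),'gap',round(s['finger_gap'],4),'t',round(s['clock'],2),'j',s['joint_pos'].round(2))
E
python3 -m crank '[[-41.2,-29.5,0,0,0,0,1],[-41.2,-29.5,0,0,0,0,1],[-41.2,-29.5,0,0,0,0,1],[-41.2,-29.5,0,0,0,0,1],[-41.2,-29.5,0,0,0,0,1],[-41.2,-29.5,0,0,0,0,1],[-41.2,-29.5,0,0,0,0,1],[-41.2,-29.5,0,0,0,0,1]]' 20
python3 -m crank '[[-41.2,-29.5,0,0,0,0,1],[-41.2,-29.5,0,0,0,0,1],[-41.2,-29.5,0,0,0,0,1],[-41.2,-29.5,0,0,0,0,1],[-41.2,-29.5,0,0,0,0,1],[-41.2,-29.5,0,0,0,0,1],[-41.2,-29.5,0,0,0,0,1],[-41.2,-29.5,0,0,0,-2.6,1]]'
python3 - <<'E'
from h import *
plan([.665,-.0635],.30,78.35)
cv2.imwrite('pics/wr1.png',read_camera('wrist'));
E
```

```text
clock: 1.15
tcp_pos: [0.4037, 0.246, 0.4046]
orientation: [0.0, 0.124, 0.992, 0.0]
wrist_force: [1.3, 0.8, -0.3]
finger_gap: 0.0856
clock: 2.15
tcp_pos: [0.6651, -0.0638, 0.4043]
orientation: [-0.0, 0.101, 0.995, 0.0]
wrist_force: [0.8, 0.9, -0.9]
finger_gap: 0.0854
yang 78.41 turn_toolz 0.06 shift(no turn) [1.000e-01 3.000e-01 1.043e+02]
shift(after turn) [  0.2   0.3 104.3] tilt 0.03 tcp [ 0.6651 -0.0638  0.4043] f [ 0.82  0.88 -0.94] gap 0.0854 t 2.15 j [-0.22  0.5   0.33  1.4   0.   -0.01]
```

View pics/wr1.png

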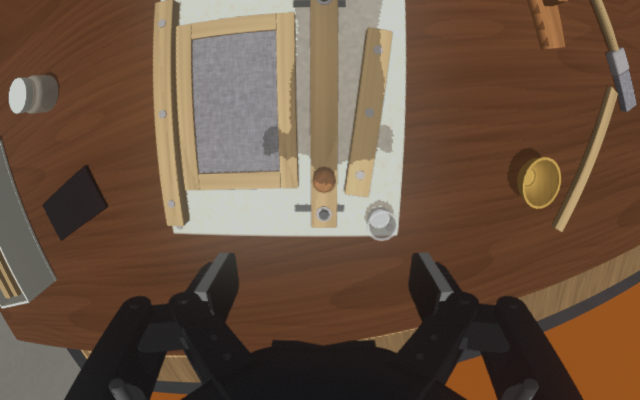

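The wrist view shows the knob at (324,180), the bar between the frame and the cleat, and the cup at (381,221) just past the cleat's far end. I'll measure from this picture.

Run:
```python
from h import *
im=cv2.imread('pics/wr1.png')
cv2.imwrite('pics/wz1.png',cv2.resize(im[0:240,150:410],None,fx=2.9,fy=2.4,interpolation=cv2.INTER_CUBIC))
c=calibration('wrist'); np.save('cw1.npy',c,allow_pickle=True)
hsv=cv2.cvtColor(im,cv2.COLOR_BGR2HSV)
# knob
h=hsv[160:200,305:345]; m=((h[...,0]<13)&(h[...,1]>120)).astype(np.uint8); cs,_=cv2.findContours(m,0,1); k=max(cs,key=cv2.contourArea); (a,b),r=cv2.minEnclosingCircle(k); print('knob',a+305,b+160,r, m.sum())
for z in(.063,.076): q=onz('wrist',[[a+305,b+160]],z,c)[0];print(z,q.round(4),w2b(q).round(4))
# projected predictions of board features
for nm,p in dict(c1=(.16,.15,.018),c2=(.16,-.15,.018),fenceR=(.14,-.145,.04),fenceL=(.14,-.12,.04),jam=(.01,.07,.018),ramp=(.01,.09,.038)).items(): print(nm,proj('wrist',[*b2w(*p[:2]),p[2]],c).round(1))
```

```text
Traceback (most recent call last):
ValueError: max() iterable argument is empty
```

View pics/wz1.png

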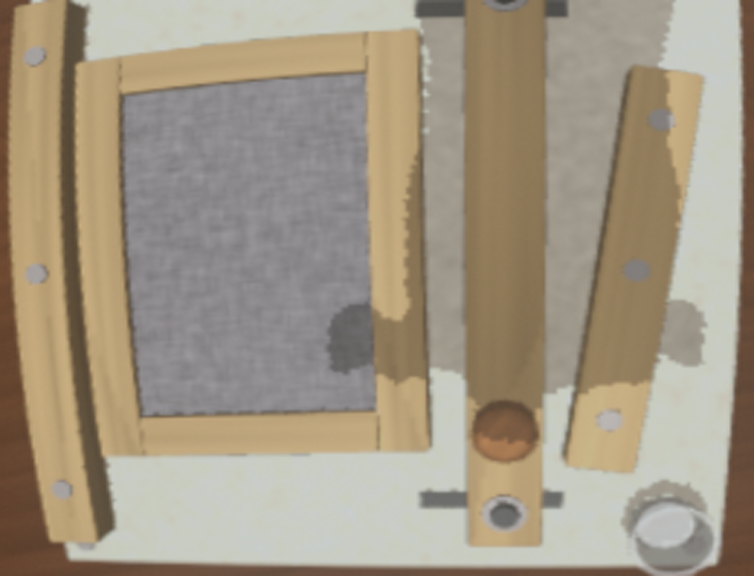

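Run:
```python
from h import *
c=calibration('wrist')
def g(nm,x,y,z):
    q=onz('wrist',[[150+x/2.9,y/2.4]],z,c)[0]; print(nm,q.round(4),'b',(w2b(q)*1000).round(1))
g('knob',505,431,.076); g('knob',505,431,.063)
g('boardFL',718,566,.018); g('boardFR',68,560,.018)
g('barfar-',468,545,.038); g('barfar+',541,545,.038)
g('bar mid-',466,200,.038); g('bar mid+',546,200,.038)
g('ramp far',567,462,.038); g('ramp near',632,66,.038)
g('cleat outer far',634,472,.038); g('cleat outer near',704,75,.038)
g('frame',430,450,.034);g('frame',418,30,.034);g('frame',110,455,.034)
g('fence',95,541,.04);g('fence',50,541,.04);g('fence in mid',62,270,.04)
g('cup',678,540,.018)
```

```text
knob [ 0.667  -0.0682  0.076 ] b [77.9 50.6]
knob [ 0.6702 -0.0688  0.063 ] b [81.1 50.6]
boardFL [0.7716 0.0058 0.018 ] b [165.4 144.1]
boardFR [ 0.7109 -0.2863  0.018 ] b [ 164.9 -154.2]
barfar- [ 0.7289 -0.0962  0.038 ] b [144.2  35.7]
barfar+ [ 0.7349 -0.0674  0.038 ] b [144.2  65. ]
bar mid- [ 0.5702 -0.0626  0.038 ] b [-18.1  36.5]
bar mid+ [ 0.5761 -0.0341  0.038 ] b [-18.1  65.6]
ramp far [ 0.6957 -0.0496  0.038 ] b [102.2  74.6]
ramp near [0.5208 0.0097 0.038 ] b [-81.   97.3]
cleat outer far [ 0.7058 -0.0247  0.038 ] b [107.1 101. ]
cleat outer near [0.5288 0.0356 0.038 ] b [-78.5 124.3]
frame [ 0.6802 -0.1008  0.034 ] b [97.4 21.3]
frame [ 0.4871 -0.0638  0.034 ] b [-99.2  18.6]
frame [ 0.6544 -0.2339  0.034 ] b [  99.  -114.3]
fence [ 0.6958 -0.2541  0.04  ] b [ 143.6 -125.7]
fence [ 0.6917 -0.2768  0.04  ] b [ 144.2 -148.7]
fence in mid [ 0.5603 -0.2249  0.04  ] b [   5.  -124.5]
cup [ 0.7529 -0.0099  0.018 ] b [150.2 125. ]
```

Run:
```python
from h import *
c=calibration('wrist'); E=np.array(c['extrinsics']); s=get_state(); o=s['orientation']; Rm=R.from_quat([o[1],o[2],o[3],o[0]]).as_matrix()
cam=-E[:3,:3].T@E[:3,3]; print('cam in tool mm',(Rm.T@(cam-s['tcp_pos'])*1e3).round(2)); print((Rm.T@E[:3,:3].T).round(4))
for d in(155,173,300): print(d,proj('wrist',s['tcp_pos']+Rm@[0,0,d/1e3],c))
print(w2b(s['tcp_pos']))
```

```text
cam in tool mm [74.47  0.41 30.88]
[[ 0.000e+00 -9.541e-01 -2.995e-01]
 [ 1.000e+00  1.000e-04 -3.000e-04]
 [ 3.000e-04 -2.995e-01  9.541e-01]]
155 [[322.44263666 272.40393157]]
173 [[322.53506422 254.51982708]]
300 [[322.88375853 188.65101213]]
[0.07923281 0.05015734]
```

Run:
```python
from h import *
s=get_state(); print(s['tcp_pos'],s['clock'],s['qvel'].round(3))
```

```text
[ 0.66822897 -0.06887562  0.402472  ] 2.2 [ 0.031 -0.052 -0.13  -0.009  0.005  0.137]
```

Run:
```python
from h import *
read_camera('top');print(b2w(.0748,.055)); plan(b2w(.0748,.055),.218,78.35)
```

```text
[ 0.66486537 -0.0632376 ]
yang 78.12 turn_toolz -0.23 shift(no turn) [  2.3   3.2 184.3]
shift(after turn) [  2.4   3.1 184.3] tilt 0.07 tcp [ 0.6666 -0.0667  0.4023] f [-0.02  0.05 -0.87] gap 0.0854 t 2.25 j [-0.22  0.51  0.33  1.4  -0.   -0.01]
```

```bash
python3 -m crank '[[0,0,30,0,0,0,1],[0,0,40,0,0,0,1],[0,0,40,0,0,0,1],[0,0,35,0,0,0,1],[0,0,25,0,0,0,1],[0,0,12,0,0,0,1],[0,0,0,0,0,0,1],[0,0,0,0,0,0,1]]'
python3 - <<'E'
from h import *
plan(b2w(.0748,.055),.218,78.35)
cv2.imwrite('pics/s2.png',read_camera('side')[180:310,260:440]); 
im=cv2.imread('pics/s2.png'); cv2.imwrite('pics/s2.png',cv2.resize(im,None,fx=4,fy=4))
plan(b2w(.0748,.055),.218,78.35)
E
```

```text
clock: 3.25
tcp_pos: [0.6648, -0.0624, 0.2241]
orientation: [0.001, 0.102, 0.995, -0.0]
wrist_force: [-0.4, -0.0, 0.4]
finger_gap: 0.0854
yang 78.35 turn_toolz -0.00 shift(no turn) [-0.2 -0.8  6.1]
shift(after turn) [-0.2 -0.8  6.1] tilt 0.12 tcp [ 0.6648 -0.0624  0.2241] f [-0.36 -0.02  0.45] gap 0.0854 t 3.25 j [-0.21  0.59  0.02  1.    0.   -0.01]
yang 78.34 turn_toolz -0.01 shift(no turn) [-0.1 -0.7  6.2]
shift(after turn) [-0.1 -0.7  6.2] tilt 0.14 tcp [ 0.6649 -0.0625  0.2242] f [ 0.71 -1.42  0.12] gap 0.0853 t 3.3 j [-0.21  0.59  0.02  1.    0.   -0.01]
```

View pics/s2.png

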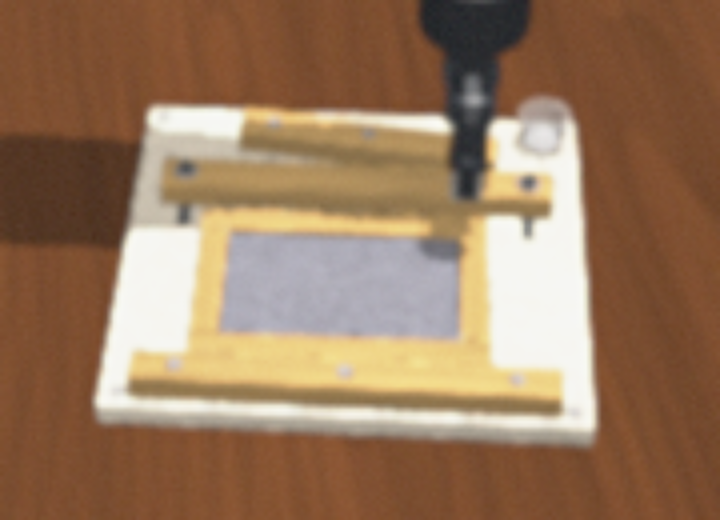

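The fingers straddle the knob on either side, clear of the cup and cleat. Next I go 5 mm lower and close.

```bash
python3 -m crank '[[0,-0.7,5,0,0,0,1],[0,0,0,0,0,0,0.6],[0,0,0,0,0,0,0.4],[0,0,0,0,0,0,0],[0,0,0,0,0,0,0],[0,0,0,0,0,0,0],[0,0,0,0,0,0,0],[0,0,0,0,0,0,0]]' 30
python3 - <<'E'
from h import *
plan(b2w(.0748,.055),.218,78.35)
E
```

```text
clock: 4.3
tcp_pos: [0.6642, -0.0632, 0.2179]
orientation: [0.0, 0.102, 0.995, -0.0]
wrist_force: [-0.5, -0.6, 1.8]
finger_gap: 0.0233
yang 78.34 turn_toolz -0.01 shift(no turn) [-0.7  0.1 -0.1]
shift(after turn) [-0.7  0.1 -0.1] tilt 0.01 tcp [ 0.6642 -0.0632  0.2179] f [-0.52 -0.62  1.79] gap 0.0233 t 4.3 j [-0.22  0.59  0.01  0.99  0.   -0.01]
```

```bash
cat > st.py <<'E'
from h import *
s=get_state(); b=w2b(s['tcp_pos'])*1e3; f=s['wrist_force']; fb=w2b(f[:2]+BC)
print('b xy',b.round(2),'z',round(s['tcp_pos'][2]*1e3,1),'F board',fb.round(2),round(f[2],2),'gap',round(s['finger_gap']*1e3,1),'t',round(s['clock'],2), 'q',abs(s['qvel']).max().round(3))
E
python3 -m crank '[[0,-2,0,0,0,0,0],[0,-2,0,0,0,0,0],[0,-2,0,0,0,0,0],[0,-2,0,0,0,0,0],[0,-2,0,0,0,0,0],[0,-2,0,0,0,0,0],[0,0,0,0,0,0,0],[0,0,0,0,0,0,0]]'; python3 st.py
python3 -m crank '[[0,-0.5,0,0,0,0,0],[0,-0.5,0,0,0,0,0],[0,-0.5,0,0,0,0,0],[0,-0.5,0,0,0,0,0],[0,-0.5,0,0,0,0,0],[0,-0.5,0,0,0,0,0],[0,0,0,0,0,0,0],[0,0,0,0,0,0,0]]'; python3 st.py
```

```text
clock: 5.3
tcp_pos: [0.6617, -0.0752, 0.2178]
orientation: [0.0, 0.102, 0.995, -0.0]
wrist_force: [-1.7, 1.2, 5.1]
finger_gap: 0.0228
b xy [74.12 42.64] z 217.8 F board [-1.87  0.85] 5.09 gap 22.8 t 5.3 q 0.001
clock: 6.3
tcp_pos: [0.6612, -0.0777, 0.2178]
orientation: [0.0, 0.101, 0.995, 0.0]
wrist_force: [0.3, 2.6, 5.0]
finger_gap: 0.0229
b xy [74.11 40.09] z 217.8 F board [-0.22  2.62] 4.96 gap 22.9 t 6.3 q 0.001
```

```bash
python3 -m crank '[[0,-0.5,0,0,0,0,0],[0,-0.5,0,0,0,0,0],[0,-0.5,0,0,0,0,0],[0,-0.5,0,0,0,0,0],[0,-0.5,0,0,0,0,0],[0,-0.5,0,0,0,0,0],[0,0,0,0,0,0,0],[0,0,0,0,0,0,0]]'; python3 st.py
```

```text
clock: 7.3
tcp_pos: [0.6606, -0.0805, 0.2178]
orientation: [0.0, 0.101, 0.995, 0.0]
wrist_force: [0.5, 3.4, 5.1]
finger_gap: 0.0234
b xy [74.1  37.23] z 217.8 F board [-0.25  3.45] 5.1 gap 23.4 t 7.3 q 0.002
```

```bash
python3 -m crank '[[0,-0.3,0,0,0,0,0],[0,-0.3,0,0,0,0,0],[0,-0.3,0,0,0,0,0],[0,-0.3,0,0,0,0,0],[0,0,0,0,0,0,0],[0,0,0,0,0,0,0],[0,0,0,0,0,0,0],[0,0,0,0,0,0,0]]'; python3 st.py
```

```text
clock: 8.3
tcp_pos: [0.6604, -0.0816, 0.2178]
orientation: [0.0, 0.101, 0.995, 0.0]
wrist_force: [0.8, 3.6, 4.7]
finger_gap: 0.0231
b xy [74.11 36.16] z 217.8 F board [0.07 3.71] 4.73 gap 23.1 t 8.3 q 0.001
```

```bash
python3 -m crank '[[0,-0.3,0,0,0,0,0],[0,-0.3,0,0,0,0,0],[0,-0.2,0,0,0,0,0],[0,-0.2,0,0,0,0,0],[0,0,0,0,0,0,0],[0,0,0,0,0,0,0],[0,0,0,0,0,0,0],[0,0,0,0,0,0,0]]'; python3 st.py
```

```text
clock: 9.3
tcp_pos: [0.6602, -0.0825, 0.2178]
orientation: [0.0, 0.101, 0.995, 0.0]
wrist_force: [-0.0, 4.6, 5.8]
finger_gap: 0.0234
b xy [74.1  35.14] z 217.8 F board [-0.96  4.54] 5.82 gap 23.4 t 9.3 q 0.001
```

```bash
python3 -m crank '[[0,-0.3,0,0,0,0,0],[0,-0.3,0,0,0,0,0],[0,-0.2,0,0,0,0,0],[0,-0.2,0,0,0,0,0],[0,0,0,0,0,0,0],[0,0,0,0,0,0,0],[0,0,0,0,0,0,0],[0,0,0,0,0,0,0]]'; python3 st.py
```

```text
clock: 10.3
tcp_pos: [0.66, -0.0835, 0.2178]
orientation: [0.0, 0.101, 0.995, 0.0]
wrist_force: [0.2, 2.6, 5.0]
finger_gap: 0.0228
b xy [74.1 34.2] z 217.8 F board [-0.36  2.56] 5.04 gap 22.8 t 10.3 q 0.001
```

```bash
python3 -m crank '[[0,-0.2,0,0,0,0,0],[0,-0.2,0,0,0,0,0],[0,-0.2,0,0,0,0,0],[0,-0.2,0,0,0,0,0],[0,0,0,0,0,0,0],[0,0,0,0,0,0,0],[0,0,0,0,0,0,0],[0,0,0,0,0,0,0]]'; python3 st.py
```

```text
clock: 11.3
tcp_pos: [0.6599, -0.0837, 0.2178]
orientation: [0.0, 0.101, 0.995, 0.001]
wrist_force: [0.2, 6.7, 5.6]
finger_gap: 0.0234
b xy [74.09 33.95] z 217.8 F board [-1.17  6.57] 5.55 gap 23.4 t 11.3 q 0.001
```

Run:
```python
from h import *
im=read_camera('wrist');cv2.imwrite('pics/wr2.png',im)
im=read_camera('side')[180:310,260:440];cv2.imwrite('pics/s3.png',cv2.resize(im,None,fx=4,fy=4,interpolation=cv2.INTER_CUBIC))
```

```text
(no output)
```

View pics/wr2.png

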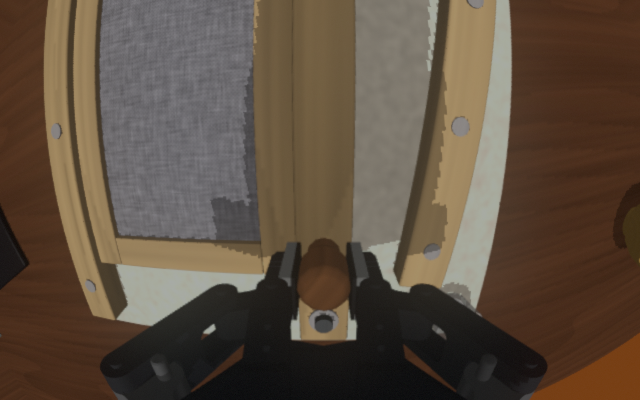

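View pics/s3.png

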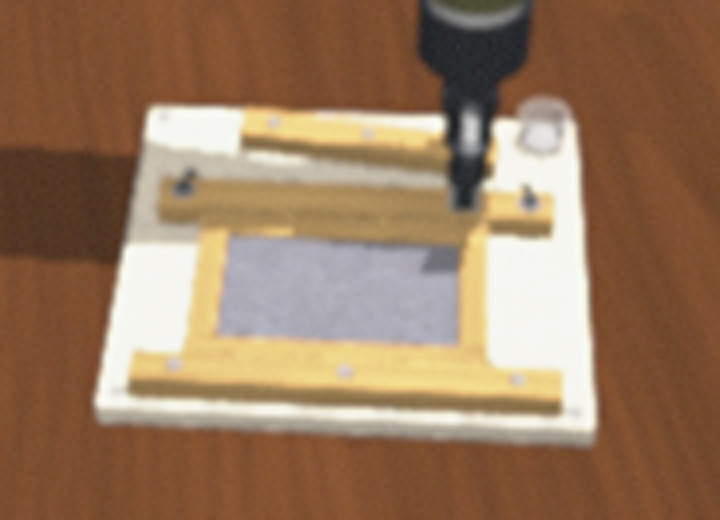

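```bash
python3 -m crank '[[0,-0.2,0,0,0,0,0],[0,-0.2,0,0,0,0,0],[0,-0.1,0,0,0,0,0],[0,0,0,0,0,0,0],[0,0,0,0,0,0,0],[0,0,0,0,0,0,0],[0,0,0,0,0,0,0],[0,0,0,0,0,0,0]]'; python3 st.py
```

```text
clock: 12.4
tcp_pos: [0.6599, -0.0839, 0.2178]
orientation: [0.0, 0.101, 0.995, 0.001]
wrist_force: [0.9, 8.4, 5.0]
finger_gap: 0.0233
b xy [74.09 33.78] z 217.8 F board [-0.81  8.43] 4.97 gap 23.3 t 12.4 q 0.002
```

```bash
sed -i 's/^BC=.*/BC=np.array([.5803,-.1030]); BY=np.radians(-11.65)/' h.py
python3 -m crank '[[0,0,0,0,0,0,0.5],[0,0,0,0,0,0,1],[0,0,0,0,0,0,1],[0,0,-5,0,0,0,1],[0,0,-50,0,0,0,1],[0,0,-50,0,0,0,1],[0,0,-40,0,0,0,1],[0,0,0,0,0,0,1]]'
python3 - <<'E'
from h import *
q=onz('top',[[247.3,199.6],[258.2,199.6],[257.2,238.8],[241.8,238.8]],.022)[:,:2]; print(q.round(4))
tl,tr,br,bl=q
for a in (tr-br,tl-bl): print(np.hypot(*a),np.degrees(np.arctan2(a[1],a[0])))
print(np.hypot(*(tl-tr)),np.hypot(*(bl-br)))
th=np.arctan2(*(tr-br)[::-1]); 
mid=(tr+br)/2; n=np.array([-np.sin(th),np.cos(th)]); o=mid+.02*n; tab=o-.01*np.array([np.cos(th),np.sin(th)]); print('o',o,'tab',tab,np.degrees(th))
mid=(tl+bl)/2;print(mid-.02*n)
plan(tab,.30,np.degrees(th))
E
```

```text
clock: 13.4
tcp_pos: [0.6605, -0.0855, 0.3678]
orientation: [0.004, 0.102, 0.995, -0.001]
wrist_force: [1.5, -0.2, -0.2]
finger_gap: 0.0855
[[0.5485 0.3043]
 [0.5513 0.268 ]
 [0.4204 0.2572]
 [0.4166 0.3074]]
0.1313727084782358 4.737124371085467
0.13201959269300706 -1.3357115821189949
0.03638869860012723 0.0503557131332147
o [0.48416604 0.28255687] tab [0.4742002  0.28173103] 4.737124371085467
[0.48420709 0.28594285]
yang 78.34 turn_toolz 73.60 shift(no turn) [257.3 322.   65.5]
shift(after turn) [ 381.4 -155.4   67.8] tilt 0.49 tcp [ 0.6605 -0.0855  0.3678] f [ 1.48 -0.25 -0.25] gap 0.0855 t 13.4 j [-0.25  0.5   0.24  1.3  -0.   -0.05]
```

```bash
python3 -m crank '[[32.2,40.2,0,0,0,0,1],[32.2,40.2,0,0,0,0,1],[32.2,40.2,0,0,0,0,1],[32.2,40.2,0,0,0,0,1],[32.2,40.2,0,0,0,0,1],[32.2,40.2,0,0,0,0,1],[32.2,40.2,0,0,0,0,1],[32.2,40.2,0,0,0,0,1]]'
python3 -m crank '[[0,0,10,0,0,10.5,1],[0,0,10,0,0,10.5,1],[0,0,10,0,0,10.5,1],[0,0,10,0,0,10.5,1],[0,0,10,0,0,10.5,1],[0,0,0,0,0,10.5,1],[0,0,0,0,0,10.5,1],[0,0,0,0,0,0,1]]'
python3 - <<'E'
from h import *
c=calibration('wrist'); im=read_camera('wrist');cv2.imwrite('pics/wr3.png',im)
np.save('c3.npy',c,allow_pickle=True)
c2=calibration('wrist'); print(abs(c['extrinsics']-c2['extrinsics']).max())
plan([.474,.283],.25,4.7)
E
```

```text
clock: 14.4
tcp_pos: [0.4711, 0.283, 0.3618]
orientation: [-0.0, 0.102, 0.995, -0.0]
wrist_force: [0.8, 0.5, -0.1]
finger_gap: 0.0852
clock: 15.4
tcp_pos: [0.472, 0.2816, 0.3119]
orientation: [-0.0, 0.676, 0.737, -0.001]
wrist_force: [0.5, 0.5, -0.5]
finger_gap: 0.0852
0.0015021798200521297
yang 5.03 turn_toolz 0.33 shift(no turn) [ 1.2  2.1 62.1]
shift(after turn) [ 1.2  2.1 62.1] tilt 0.06 tcp [0.472  0.2816 0.3121] f [ 0.2  -0.31 -0.27] gap 0.0855 t 15.45 j [ 0.39  0.31 -0.19  1.07 -0.    1.87]
```

View pics/wr3.png

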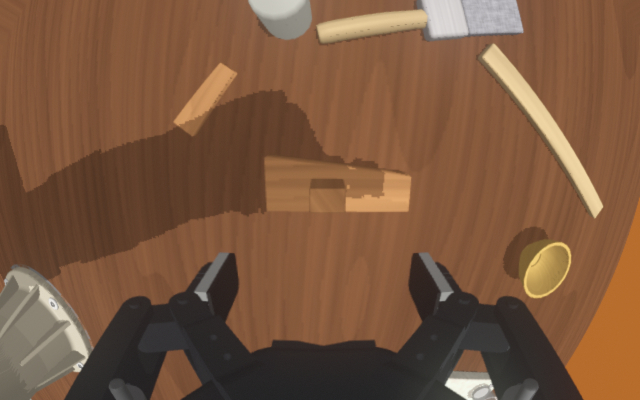

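The wedge is under the gripper at about (338,185), its thin end at right and its tab around (328,195). Its straight edge lies parallel to the jaw axis.

Run:
```python
import cv2
im=cv2.imread('pics/wr3.png'); cv2.imwrite('pics/wz3.png',cv2.resize(im[145:220,255:420],None,fx=4.8,fy=4.8,interpolation=cv2.INTER_CUBIC))
```

```text
(no output)
```

View pics/wz3.png

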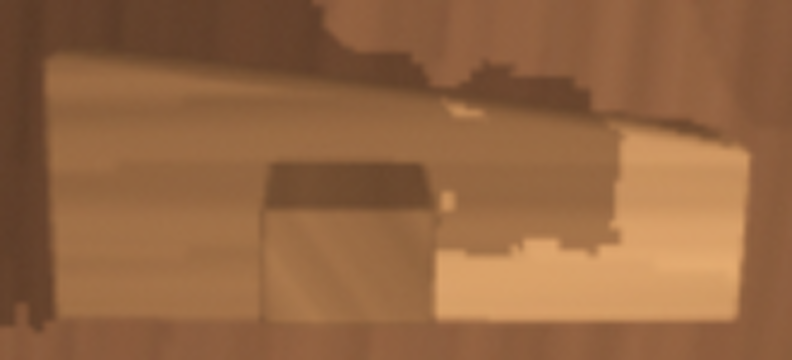

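Run:
```python
from h import *
c=np.load('c3.npy',allow_pickle=True).item()
f=lambda P,z: onz('wrist',[[255+x/4.8,145+y/4.8] for x,y in P],z,c)[:,:2]
t=f([(262,208),(436,208),(436,322),(263,322)],.055); print(t.round(4),'tabc',t.mean(0).round(4), 'x len',np.hypot(*(t[1]-t[0])),'y',np.hypot(*(t[0]-t[3])))
for a,b in((0,1),(3,2)): d=t[b]-t[a];print(np.degrees(np.arctan2(d[1],d[0])))
w=f([(45,55),(55,320),(738,320),(748,150)],.022);print(w.round(4)); d=w[2]-w[1];print('straight',np.degrees(np.arctan2(d[1],d[0])),np.hypot(*d)); 
th=np.arctan2(d[1],d[0]);m=(w[1]+w[2])/2;print('origin',m+.02*np.array([-np.sin(th),np.cos(th)]), 'tab', m+.02*np.array([-np.sin(th),np.cos(th)])-.01*np.array([np.cos(th),np.sin(th)]))
plan(t.mean(0),.199,np.degrees(th))
```

```text
[[0.4622 0.2947]
 [0.4896 0.2971]
 [0.4916 0.278 ]
 [0.4638 0.2756]] tabc [0.4768 0.2864] x len 0.027467502571145358 y 0.01910333514480686
4.985388366345484
4.945142754273122
[[0.4207 0.3105]
 [0.4243 0.2605]
 [0.5528 0.2715]
 [0.5492 0.3044]]
straight 4.892646158658111 0.12896448262769805
origin [0.48684171 0.2859553 ] tab [0.47687815 0.28510241]
yang 5.03 turn_toolz 0.14 shift(no turn) [  4.3   5.3 113.1]
shift(after turn) [  4.3   5.1 113.1] tilt 0.06 tcp [0.472  0.2816 0.3121] f [ 0.2  -0.31 -0.27] gap 0.0855 t 15.45 j [ 0.39  0.31 -0.19  1.07 -0.    1.87]
```

```bash
python3 -m crank '[[4,5.2,10,0,0,0,1],[0,0,30,0,0,0,1],[0,0,30,0,0,0,1],[0,0,25,0,0,0,1],[0,0,14,0,0,0,1],[0,0,5,0,0,0,1],[0,0,0,0,0,0,1],[0,0,0,0,0,0,1]]'
python3 - <<'E'
from h import *
plan([.4768,.2858],.199,4.9)
E
python3 -m crank '[[0,0,0,0,0,0,0.6],[0,0,0,0,0,0,0.5],[0,0,0,0,0,0,0.3],[0,0,0,0,0,0,0],[0,0,0,0,0,0,0],[0,0,0,0,0,0,0],[0,0,0,0,0,0,0],[0,0,0,0,0,0,0]]' 30
python3 - <<'E'
from h import *
plan([.4768,.2858],.199,4.9)
E
```

```text
clock: 16.45
tcp_pos: [0.4776, 0.2865, 0.1997]
orientation: [0.0, 0.677, 0.736, 0.001]
wrist_force: [0.6, 1.0, 0.2]
finger_gap: 0.085
yang 4.86 turn_toolz -0.04 shift(no turn) [-0.6 -0.9  0.7]
shift(after turn) [-0.6 -0.9  0.7] tilt 0.11 tcp [0.4776 0.2865 0.1997] f [0.6  0.97 0.23] gap 0.085 t 16.45 j [ 0.4   0.42 -0.33  0.82  0.    1.88]
clock: 17.45
tcp_pos: [0.4773, 0.2863, 0.199]
orientation: [0.0, 0.677, 0.736, 0.0]
wrist_force: [-0.7, -0.0, 4.7]
finger_gap: 0.0276
yang 4.85 turn_toolz -0.05 shift(no turn) [-0.5 -0.5 -0. ]
shift(after turn) [-0.5 -0.5 -0. ] tilt 0.03 tcp [0.4773 0.2863 0.199 ] f [-0.74 -0.    4.72] gap 0.0276 t 17.45 j [ 0.4   0.42 -0.33  0.82  0.    1.88]
```

```bash
python3 -m crank '[[0,0,-5,0,0,0,0],[0,0,-20,0,0,0,0],[0,0,-30,0,0,0,0],[0,0,-25,0,0,0,0],[0,0,-10,0,0,0,0],[0,0,0,0,0,8.3,0],[0,0,0,0,0,8.2,0],[0,0,0,0,0,0,0]]'
python3 - <<'E'
from h import *
print(b2w(-.08,.075))
plan(b2w(-.08,.075),.289,-11.65)
E
```

```text
clock: 18.45
tcp_pos: [0.4767, 0.2861, 0.2878]
orientation: [-0.0, 0.775, 0.632, -0.001]
wrist_force: [-0.3, 0.0, -1.2]
finger_gap: 0.0276
[ 0.517093   -0.01339043]
yang -11.56 turn_toolz 0.09 shift(no turn) [-285.3   99.6   -1.1]
shift(after turn) [-285.2  100.    -1.2] tilt 0.1 tcp [0.4767 0.2861 0.2878] f [-0.34  0.05 -1.22] gap 0.0276 t 18.45 j [ 0.4   0.34 -0.21  1.02  0.    2.17]
```

```bash
python3 -m crank '[[-25,8.7,0,0,0,0,0],[-45,15.7,0,0,0,0,0],[-50,17.5,0,0,0,0,0],[-50,17.5,0,0,0,0,0],[-50,17.5,0,0,0,0,0],[-40,14,0,0,0,0,0],[-20,7,0,0,0,0,0],[-5,1.7,0,0,0,0,0]]'; python3 -m crank '[[0,0,0,0,0,0,0],[0,0,20,0,0,0,0],[0,0,20,0,0,0,0],[0,0,0,0,0,0,0],[0,0,0,0,0,0,0],[0,0,0,0,0,0,0],[0,0,0,0,0,0,0],[0,0,0,0,0,0,0]]'
python3 - <<'E'
from h import *
plan(b2w(-.08,.075),.216,-11.65)
c=calibration('wrist'); np.save('c4.npy',c,allow_pickle=True); im=read_camera('wrist');cv2.imwrite('pics/wr4.png',im)
c2=calibration('wrist'); print(abs(c['extrinsics']-c2['extrinsics']).max())
cv2.imwrite('pics/wz4.png',cv2.resize(im[60:320,190:480],None,fx=2.7,fy=2.2,interpolation=cv2.INTER_CUBIC))
im=read_camera('side')[150:310,250:430];cv2.imwrite('pics/s4.png',cv2.resize(im,None,fx=3.7,fy=3.7,interpolation=cv2.INTER_CUBIC))
E
```

```text
clock: 19.45
tcp_pos: [0.5171, -0.0142, 0.2882]
orientation: [-0.0, 0.775, 0.632, -0.0]
wrist_force: [-0.4, 0.1, -1.3]
finger_gap: 0.0274
clock: 20.45
tcp_pos: [0.5172, -0.013, 0.2491]
orientation: [0.0, 0.775, 0.632, 0.0]
wrist_force: [-0.2, 0.6, -0.5]
finger_gap: 0.0277
yang -11.66 turn_toolz -0.01 shift(no turn) [-0.4 -0.1 33.1]
shift(after turn) [-0.4 -0.1 33.1] tilt 0.04 tcp [ 0.5172 -0.013   0.2491] f [-0.17  0.61 -0.55] gap 0.0277 t 20.45 j [-0.18  0.31 -0.37  0.9   0.    1.59]
0.00021519854275995481
```

View pics/wr4.png

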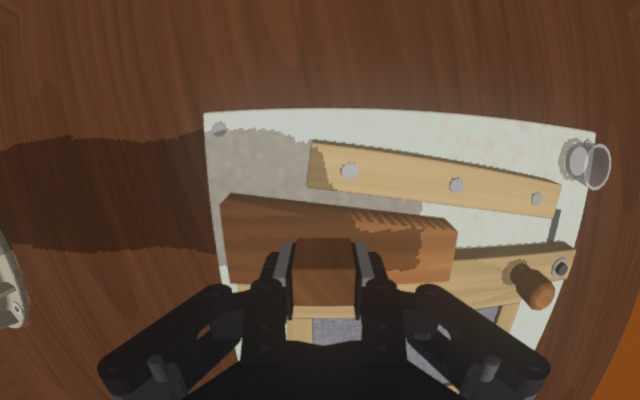

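View pics/s4.png

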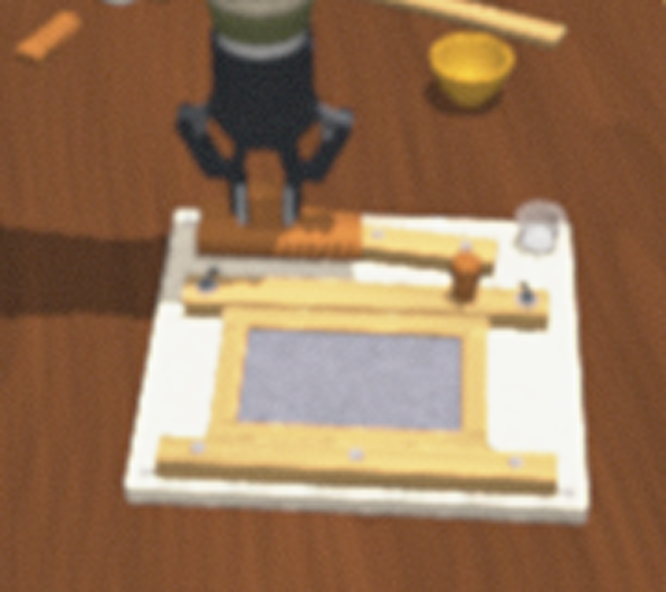

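Run:
```python
import cv2
im=cv2.imread('pics/wr4.png'); cv2.imwrite('pics/wz4a.png',cv2.resize(im[180:300,200:330],None,fx=5,fy=4.8,interpolation=cv2.INTER_CUBIC)); cv2.imwrite('pics/wz4b.png',cv2.resize(im[170:300,400:590],None,fx=4.2,fy=4.2,interpolation=cv2.INTER_CUBIC))
```

```text
(no output)
```

View pics/wz4a.png

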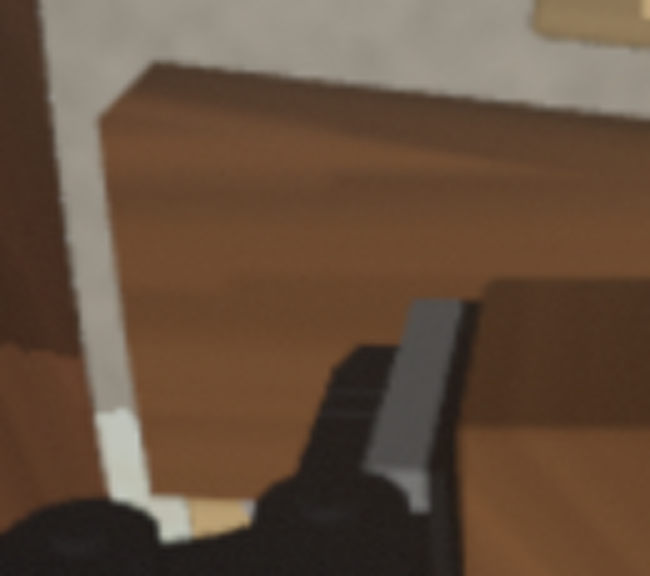

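View pics/wz4b.png

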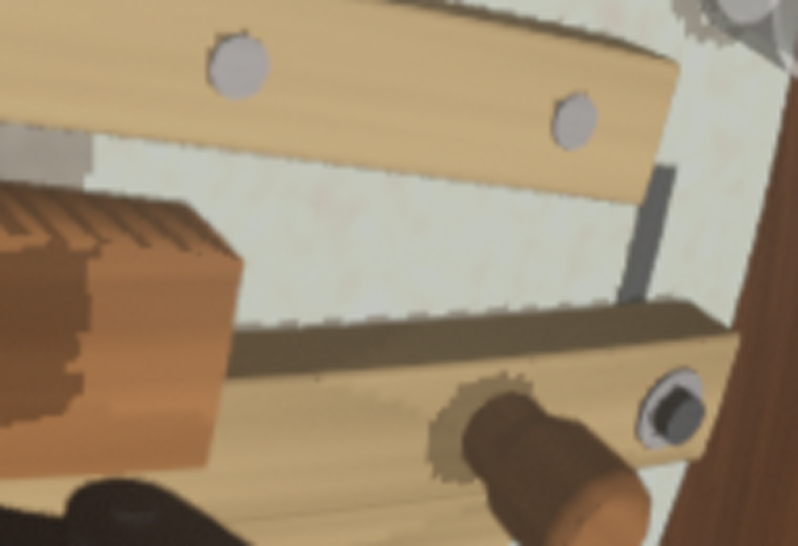

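Run:
```python
from h import *
c=np.load('c4.npy',allow_pickle=True).item()
A=lambda x,y:(200+x/5,180+y/4.8); B=lambda x,y:(400+x/4.2,170+y/4.2)
def g(nm,p,z):
    q=onz('wrist',[p],z,c)[0]; print(nm,(w2b(q)*1e3).round(1))
for z in(.070,.072,): 
    g('butt+',A(98,120),z);g('butt-',A(150,492),z);g('thin+',B(243,260),z);g('thin-',B(207,466),z)
g('bar',B(232,378),.038);g('bar',B(738,333),.038)
g('ramp',B(0,122),.038);g('ramp',B(640,203),.038)
g('boardcorner',A(40,0),.018)
print(w2b(get_state()['tcp_pos'])*1e3)
```

```text
butt+ [-132.1  102.6]
butt- [-132.1   55. ]
thin+ [-2.7 86.6]
thin- [-2.3 54.4]
butt+ [-131.3  103.3]
butt- [-131.3   56.3]
thin+ [-3.7 87.5]
thin- [-3.3 55.7]
bar [15.5 50.7]
bar [140.1  50.4]
ramp [-29.9  95.8]
ramp [99.4 80.2]
boardcorner [-158.   103.5]
[-80.03340895  75.32544066]
```

```bash
python3 -m crank '[[0,0,8,0,0,0,0],[0,0,10,0,0,0,0],[0,0,7,0,0,0,0],[0,0,4,0,0,0,0],[0,0,1,0,0,0,0],[0,0,0.5,0,0,0,0],[0,0,0.5,0,0,0,0],[0,0,0,0,0,0,0]]';python3 st.py
```

```text
clock: 21.55
tcp_pos: [0.5172, -0.013, 0.2178]
orientation: [0.0, 0.775, 0.632, 0.0]
wrist_force: [-0.0, -0.2, -1.7]
finger_gap: 0.0271
b xy [-80.01  75.42] z 217.8 F board [ 0.01 -0.24] -1.69 gap 27.1 t 21.55 q 0.001
```

```bash
python3 -m crank '[[0,0,0.3,0,0,0,0],[0,0,0.3,0,0,0,0],[0,0,0.3,0,0,0,0],[0,0,0.3,0,0,0,0],[0,0,0,0,0,0,0],[0,0,0,0,0,0,0],[0,0,0,0,0,0,0],[0,0,0,0,0,0,0]]';python3 st.py
```

```text
clock: 22.55
tcp_pos: [0.5171, -0.013, 0.2169]
orientation: [0.0, 0.775, 0.632, 0.0]
wrist_force: [-1.7, 0.9, 5.9]
finger_gap: 0.0277
b xy [-80.11  75.41] z 216.9 F board [-1.82  0.56] 5.92 gap 27.7 t 22.55 q 0.001
```

```bash
python3 -m crank '[[0,0,-0.7,0,0,0,0],[-0.5,6,0,0,0,0,0],[-0.5,7,0,0,0,0,0],[-0.5,8,0,0,0,0,0],[-0.5,8,0,0,0,0,0],[-0.5,7,0,0,0,0,0],[0,4,0,0,0,0,0],[0,0,0,0,0,0,0]]';python3 st.py
```

```text
clock: 23.55
tcp_pos: [0.556, -0.0236, 0.2171]
orientation: [-0.0, 0.775, 0.632, 0.0]
wrist_force: [0.2, -0.2, -1.7]
finger_gap: 0.0277
b xy [-39.83  72.88] z 217.1 F board [ 0.22 -0.18] -1.67 gap 27.7 t 23.55 q 0.015
```

```bash
python3 -m crank '[[0,0,0,0,0,0,0.43],[0,0,0,0,0,0,0.43],[0,0,0.5,0,0,0,0.43],[0,0,0.5,0,0,0,0.43],[0,0,0,0,0,0,0.43],[0,0,0,0,0,0,0.43],[0,0,0,0,0,0,0.43],[0,0,0,0,0,0,0.43]]';python3 st.py
python3 - <<'E'
from h import *
c=calibration('wrist'); np.save('c5.npy',c,allow_pickle=True); im=read_camera('wrist');cv2.imwrite('pics/wr5.png',im)
E
```

```text
clock: 24.55
tcp_pos: [0.5558, -0.0235, 0.2162]
orientation: [-0.0, 0.775, 0.632, 0.0]
wrist_force: [0.0, -0.4, -0.3]
finger_gap: 0.0368
b xy [-40.06  72.9 ] z 216.2 F board [ 0.11 -0.39] -0.3 gap 36.8 t 24.55 q 0.001
```

View pics/wr5.png

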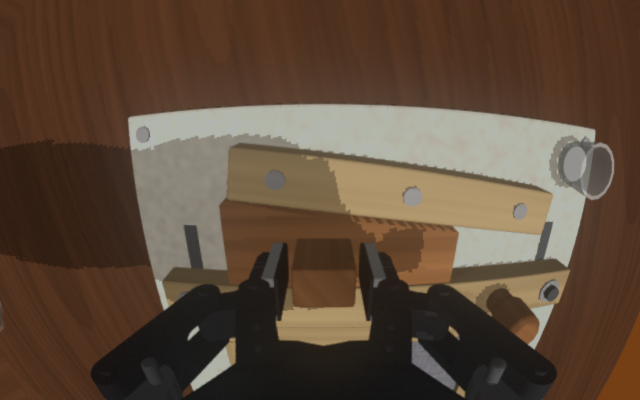

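```bash
python3 -m crank '[[-0.5,2.5,0,0,0,0,0.43],[-0.5,3,0,0,0,0,0.43],[-0.5,3.5,0,0,0,0,0.43],[0,4,0,0,0,0,0.43],[0,4,0,0,0,0,0.43],[0,4,0,0,0,0,0.43],[0,3,0,0,0,0,0.43],[0,2,0,0,0,0,0.43]]';python3 st.py
python3 -m crank '[[0,1,0,0,0,0,0.43],[0,1,0,0,0,0,0.43],[0,1,0,0,0,0,0.43],[0,1,0,0,0,0,0.43],[0,0,0,0,0,0,0.43],[0,0,0,0,0,0,0.43],[0,0,0,0,0,0,0.43],[0,0,0,0,0,0,0.43]]';python3 st.py
```

```text
clock: 25.6
tcp_pos: [0.5811, -0.0303, 0.2162]
orientation: [-0.0, 0.775, 0.632, 0.0]
wrist_force: [-0.6, 0.3, 0.5]
finger_gap: 0.0369
b xy [-13.89  71.4 ] z 216.2 F board [-0.65  0.19] 0.55 gap 36.9 t 25.6 q 0.04
clock: 26.6
tcp_pos: [0.5849, -0.031, 0.2163]
orientation: [0.0, 0.775, 0.632, 0.0]
wrist_force: [-0.6, 0.8, -0.0]
finger_gap: 0.0365
b xy [-10.01  71.43] z 216.3 F board [-0.79  0.63] -0.0 gap 36.5 t 26.6 q 0.001
```

```bash
python3 -m crank '[[0,0.5,0,0,0,0,0.43],[0,0.5,0,0,0,0,0.43],[0,0.5,0,0,0,0,0.43],[0,0.5,0,0,0,0,0.43],[0,0.5,0,0,0,0,0.43],[0,0.5,0,0,0,0,0.43],[0,0,0,0,0,0,0.43],[0,0,0,0,0,0,0.43]]';python3 st.py
```

```text
clock: 27.6
tcp_pos: [0.5879, -0.0317, 0.2162]
orientation: [0.0, 0.775, 0.632, 0.0]
wrist_force: [-1.4, -0.4, -0.4]
finger_gap: 0.0368
b xy [-6.99 71.4 ] z 216.2 F board [-1.24 -0.69] -0.37 gap 36.8 t 27.6 q 0.003
```

```bash
python3 -m crank '[[0,0.5,0,0,0,0,0.43],[0,0.5,0,0,0,0,0.43],[0,0.5,0,0,0,0,0.43],[0,0.5,0,0,0,0,0.43],[0,0.5,0,0,0,0,0.43],[0,0.5,0,0,0,0,0.43],[0,0,0,0,0,0,0.43],[0,0,0,0,0,0,0.43]]';python3 st.py
```

```text
clock: 28.6
tcp_pos: [0.5908, -0.0322, 0.2162]
orientation: [0.0, 0.775, 0.632, 0.0]
wrist_force: [-0.4, 0.5, -0.1]
finger_gap: 0.0365
b xy [-4.01 71.44] z 216.2 F board [-0.45  0.4 ] -0.06 gap 36.5 t 28.6 q 0.002
```

```bash
python3 -m crank '[[0,0.5,0,0,0,0,0.43],[0,0.5,0,0,0,0,0.43],[0,0.5,0,0,0,0,0.43],[0,0.5,0,0,0,0,0.43],[0,0.5,0,0,0,0,0.43],[0,0.5,0,0,0,0,0.43],[0,0,0,0,0,0,0.43],[0,0,0,0,0,0,0.43]]';python3 st.py
```

```text
clock: 29.6
tcp_pos: [0.5937, -0.0328, 0.2162]
orientation: [-0.0, 0.775, 0.632, 0.0]
wrist_force: [-0.2, -0.8, -0.2]
finger_gap: 0.037
b xy [-1.01 71.45] z 216.2 F board [-0.03 -0.78] -0.25 gap 37.0 t 29.6 q 0.001
```

```bash
python3 -m crank '[[0,0.5,0,0,0,0,0.43],[0,0.5,0,0,0,0,0.43],[0,0.5,0,0,0,0,0.43],[0,0.5,0,0,0,0,0.43],[0,0.5,0,0,0,0,0.43],[0,0.5,0,0,0,0,0.43],[0,0,0,0,0,0,0.43],[0,0,0,0,0,0,0.43]]';python3 st.py
```

```text
clock: 30.6
tcp_pos: [0.5966, -0.0335, 0.2162]
orientation: [-0.0, 0.775, 0.632, 0.0]
wrist_force: [-1.1, 0.2, -0.2]
finger_gap: 0.0367
b xy [ 1.95 71.37] z 216.2 F board [-1.12 -0.01] -0.17 gap 36.7 t 30.6 q 0.003
```

```bash
python3 -m crank '[[0,0.5,0,0,0,0,0.43],[0,0.5,0,0,0,0,0.43],[0,0.5,0,0,0,0,0.43],[0,0.5,0,0,0,0,0.43],[0,0.5,0,0,0,0,0.43],[0,0.5,0,0,0,0,0.43],[0,0,0,0,0,0,0.43],[0,0,0,0,0,0,0.43]]';python3 st.py
```

```text
clock: 31.6
tcp_pos: [0.5976, -0.0336, 0.216]
orientation: [-0.002, 0.775, 0.632, -0.002]
wrist_force: [-9.8, 1.4, 7.2]
finger_gap: 0.037
b xy [ 2.88 71.45] z 216.0 F board [-9.83 -0.61] 7.24 gap 37.0 t 31.6 q 0.003
```

```bash
python3 -m crank '[[0,0.5,0,0,0,0,0.43],[0,0.5,0,0,0,0,0.43],[0,0.5,0,0,0,0,0.43],[0,0.5,0,0,0,0,0.43],[0,0.5,0,0,0,0,0.43],[0,0.5,0,0,0,0,0.43],[0,0,0,0,0,0,0.43],[0,0,0,0,0,0,0.43]]';python3 st.py
```

```text
clock: 32.6
tcp_pos: [0.5984, -0.0337, 0.2159]
orientation: [-0.004, 0.775, 0.632, -0.004]
wrist_force: [-16.6, 1.8, 13.2]
finger_gap: 0.0369
b xy [ 3.74 71.48] z 215.9 F board [-16.59  -1.58] 13.17 gap 36.9 t 32.6 q 0.001
```

```bash
python3 -m crank '[[0,-1,0,0,0,0,0.43],[0,-2,0,0,0,0,0.43],[0,-2.5,0,0,0,0,0.43],[0,-1,0,0,0,0,0.43],[0,0,0,0,0,0,0.43],[0,0,0,0,0,0,0.5],[0,0,0,0,0,0,0.5],[0,0,0,0,0,0,0.5]]';python3 st.py
python3 - <<'E'
from h import *
c=calibration('wrist'); np.save('c6.npy',c,allow_pickle=True); im=read_camera('wrist');cv2.imwrite('pics/wr6.png',im)
E
```

```text
clock: 33.6
tcp_pos: [0.5963, -0.0334, 0.2163]
orientation: [0.0, 0.775, 0.632, 0.0]
wrist_force: [0.1, 0.1, -0.0]
finger_gap: 0.0427
b xy [ 1.61 71.38] z 216.3 F board [0.08 0.09] -0.01 gap 42.7 t 33.6 q 0.004
```

View pics/wr6.png

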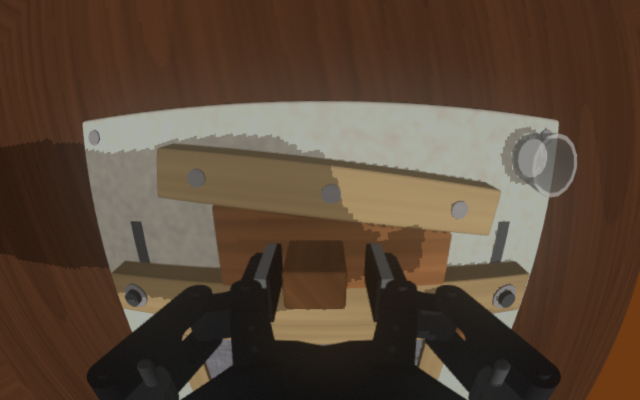

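```bash
python3 -m crank '[[0,0,-5,0,0,0,0.5],[0,0,-15,0,0,0,0.5],[0,0,-30,0,0,0,0.5],[0,0,-30,0,0,0,0.5],[0,0,-20,0,0,0,0.5],[0,0,0,0,0,0,0.5],[0,0,0,0,0,0,0.5],[0,0,0,0,0,0,0.5]]';python3 st.py
python3 - <<'E'
from h import *
c=calibration('wrist'); np.save('c7.npy',c,allow_pickle=True); im=read_camera('wrist');cv2.imwrite('pics/wr7.png',im)
cv2.imwrite('pics/wz7.png',cv2.resize(im[100:250,130:520],None,fx=2,fy=3.6,interpolation=cv2.INTER_CUBIC))
im=read_camera('side')[180:310,260:440];cv2.imwrite('pics/s7.png',cv2.resize(im,None,fx=4,fy=4,interpolation=cv2.INTER_CUBIC))
E
```

```text
clock: 34.65
tcp_pos: [0.5957, -0.0333, 0.3151]
orientation: [-0.001, 0.775, 0.632, -0.001]
wrist_force: [0.1, 0.2, -0.1]
finger_gap: 0.043
b xy [ 0.99 71.37] z 315.1 F board [0.08 0.25] -0.1 gap 43.0 t 34.65 q 0.005
```

View pics/wr7.png

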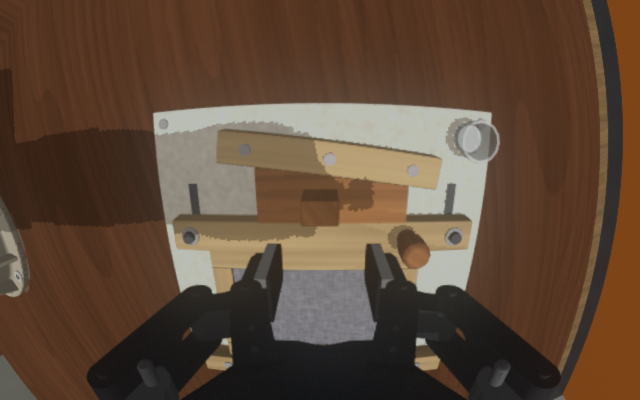

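View pics/s7.png

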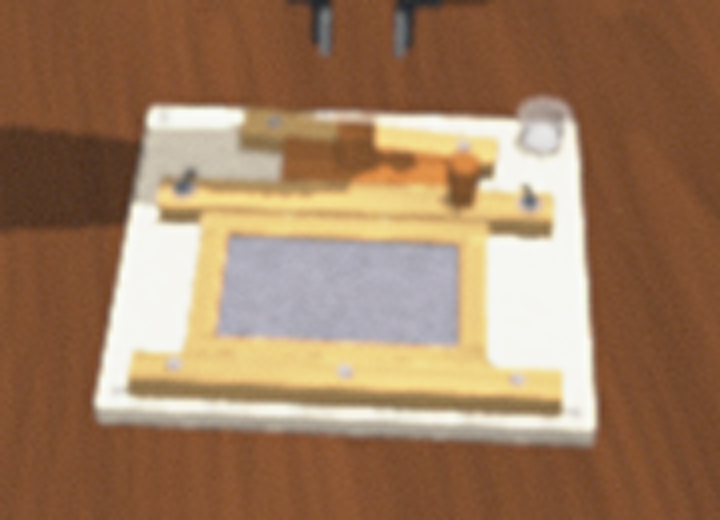

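View pics/wz7.png

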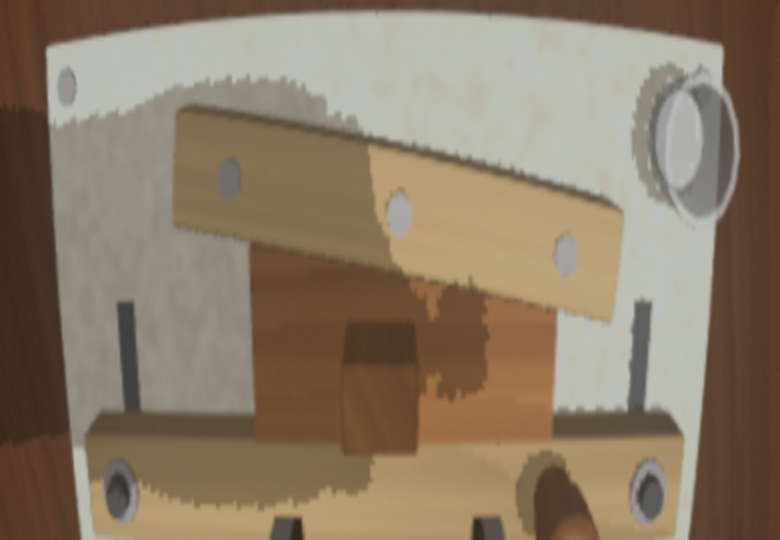

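Run:
```python
from h import *
c=np.load('c7.npy',allow_pickle=True).item()
B=lambda x,y:(130+x/2,100+y/3.6)
def g(nm,p,z):
    q=onz('wrist',[B(*p)],z,c)[0]; print(nm,(w2b(q)*1e3).round(1))
g('butt+',(250,242),.04);g('butt-',(256,440),.04);g('thin+',(557,308),.04);g('thin-',(553,440),.04)
g('bar back L',(89,433),.038);g('bar back R',(683,436),.038)
g('ramp L',(176,226),.038);g('ramp R',(612,321),.038)
g('board FL',(723,45),.018); g('boardNL',(47,45),.018)
for p in((342,362),(419,362),(417,455),(341,453)): g('tab',p,.073)
```

```text
butt+ [-53.2  99. ]
butt- [-53.7  50.9]
thin+ [73.8 83.6]
thin- [74.9 50.7]
bar back L [-135.4   50.5]
bar back R [139.8  49.8]
ramp L [-85.8 103. ]
ramp R [99.8 80.1]
board FL [160.2 150. ]
boardNL [-157.2  150.2]
tab [-13.4  81. ]
tab [14.2 81. ]
tab [13.8 61. ]
tab [-14.2  61.4]
```

The wedge lies flat, with an outline 128 mm long and 48 to 33 mm wide at the expected height. It is snug between bar and ramp at x ≈ 10 mm. Part of the thumb force went downward, so I will press once more to about 20 N to make sure of the clamp.

```bash
python3 -m crank '[[0,0,20,0,0,0,0.5],[0,0,30,0,0,0,0.5],[0,0,30,0,0,0,0.5],[0,0,14,0,0,0,0.5],[0,0,4,0,0,0,0.5],[0,0,1,0,0,0,0.45],[0,0,0,0,0,0,0.43],[0,0,0,0,0,0,0.43]]';python3 st.py
python3 -m crank '[[0,1,0,0,0,0,0.43],[0,1,0,0,0,0,0.43],[0,1,0,0,0,0,0.43],[0,0.5,0,0,0,0,0.43],[0,0.5,0,0,0,0,0.43],[0,0.5,0,0,0,0,0.43],[0,0,0,0,0,0,0.43],[0,0,0,0,0,0,0.43]]';python3 st.py
```

```text
clock: 35.75
tcp_pos: [0.5965, -0.0334, 0.2181]
orientation: [0.001, 0.775, 0.632, 0.001]
wrist_force: [0.3, -0.4, -0.5]
finger_gap: 0.037
b xy [ 1.8 71.4] z 218.1 F board [ 0.32 -0.32] -0.47 gap 37.0 t 35.75 q 0.004
clock: 36.75
tcp_pos: [0.5979, -0.0337, 0.2169]
orientation: [-0.003, 0.775, 0.632, -0.002]
wrist_force: [-10.7, 2.1, 8.8]
finger_gap: 0.0369
b xy [ 3.2  71.47] z 216.9 F board [-10.9   -0.11] 8.84 gap 36.9 t 36.75 q 0.002
```

```bash
python3 -m crank '[[0,0.5,0,0,0,0,0.43],[0,0.5,0,0,0,0,0.43],[0,0.5,0,0,0,0,0.43],[0,0.5,0,0,0,0,0.43],[0,0.5,0,0,0,0,0.43],[0,0,0,0,0,0,0.43],[0,0,0,0,0,0,0.43],[0,0,0,0,0,0,0.43]]';python3 st.py
```

```text
clock: 37.75
tcp_pos: [0.5986, -0.0337, 0.2168]
orientation: [-0.004, 0.775, 0.632, -0.004]
wrist_force: [-17.1, 2.5, 14.0]
finger_gap: 0.0367
b xy [ 3.92 71.53] z 216.8 F board [-17.28  -0.99] 13.95 gap 36.7 t 37.75 q 0.001
```

```bash
python3 -m crank '[[0,0.4,0,0,0,0,0.43],[0,0.4,0,0,0,0,0.43],[0,0.4,0,0,0,0,0.43],[0,0,0,0,0,0,0.43],[0,0,0,0,0,0,0.43],[0,0,0,0,0,0,0.43],[0,0,0,0,0,0,0.43],[0,0,0,0,0,0,0.43]]';python3 st.py
```

```text
clock: 38.75
tcp_pos: [0.5989, -0.0338, 0.2167]
orientation: [-0.005, 0.775, 0.632, -0.004]
wrist_force: [-19.6, 3.5, 16.4]
finger_gap: 0.0365
b xy [ 4.28 71.53] z 216.7 F board [-19.86  -0.57] 16.39 gap 36.5 t 38.75 q 0.001
```

```bash
python3 -m crank '[[0,-1.5,0,0,0,0,0.43],[0,-2,0,0,0,0,0.43],[0,-3,0,0,0,0,0.43],[0,-2.3,0,0,0,0,0.43],[0,0,0,0,0,0,0.5],[0,0,0,0,0,0,0.5],[0,0,0,0,0,0,0.5],[0,0,0,0,0,0,0.5]]';python3 st.py
python3 -m crank '[[0,0,-5,0,0,0,0.5],[0,0,-15,0,0,0,0.5],[0,0,-30,0,0,0,0.5],[0,0,-30,0,0,0,0.5],[0,0,-30,0,0,0,0.5],[0,0,-10,0,0,0,0.5],[0,0,0,0,0,0,0.5],[0,0,0,0,0,0,0.5]]';python3 st.py
python3 - <<'E'
from h import *
c=calibration('wrist'); np.save('c8.npy',c,allow_pickle=True); im=read_camera('wrist')
cv2.imwrite('pics/wz8.png',cv2.resize(im[100:250,130:520],None,fx=2,fy=3.6,interpolation=cv2.INTER_CUBIC))
im=read_camera('side')[180:310,260:440];cv2.imwrite('pics/s8.png',cv2.resize(im,None,fx=4,fy=4,interpolation=cv2.INTER_CUBIC))
cv2.imwrite('pics/top8.png',read_camera('top'))
E
```

```text
clock: 39.75
tcp_pos: [0.5956, -0.0333, 0.2172]
orientation: [0.0, 0.775, 0.632, 0.0]
wrist_force: [-0.1, -0.1, 0.0]
finger_gap: 0.0427
b xy [ 0.94 71.38] z 217.2 F board [-0.07 -0.17] 0.04 gap 42.7 t 39.75 q 0.001
clock: 40.75
tcp_pos: [0.5951, -0.0332, 0.336]
orientation: [-0.001, 0.775, 0.632, -0.001]
wrist_force: [-0.2, 0.2, 0.4]
finger_gap: 0.043
b xy [ 0.4  71.35] z 336.0 F board [-0.24  0.2 ] 0.37 gap 43.0 t 40.75 q 0.009
```

View pics/wz8.png

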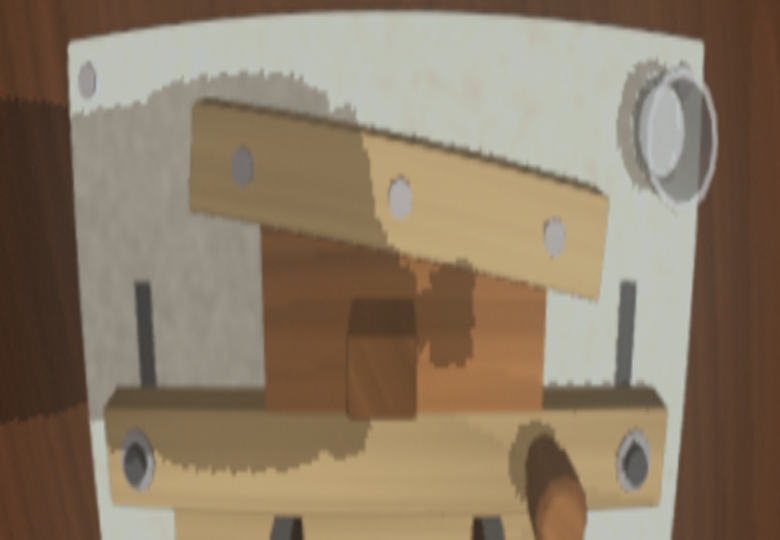

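View pics/s8.png

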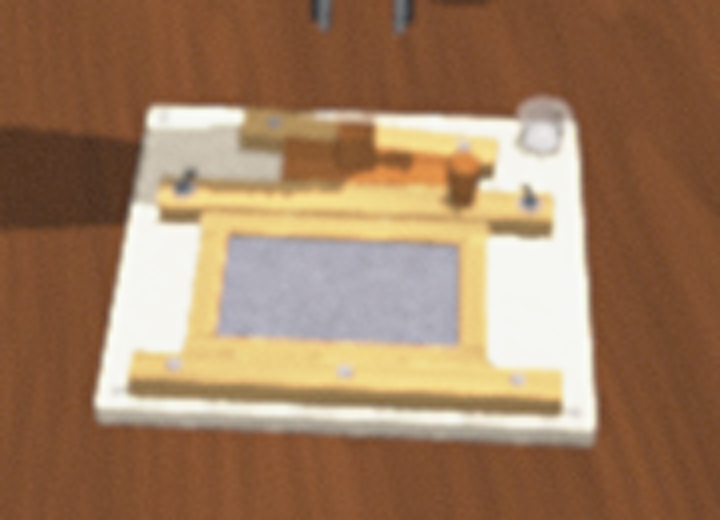

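View pics/top8.png

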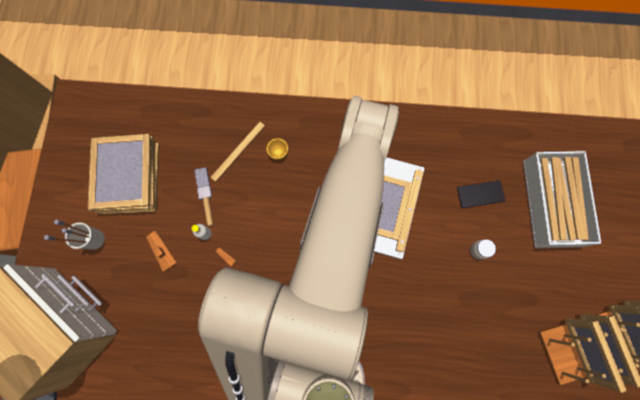

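The wedge lies flat between bar and cleat, with its tab near (382,355) in the wrist zoom. The frame is tight to the fence, and the bystanders stand at the same pixels as at the start. The arm is clear, so I'm handing in.

Run:
```python
from workcell import *
print(hand_in()); print(get_state()['clock'])
```

```text
the job is handed in; nothing more can be done
None
the job is handed in; nothing more can be done
```

The frame is clamped and the job was handed in at about 41 s of the 69 s allowed. The hand-in gave no verdict.

**What I did:** I gripped the knob and slid the bar about 21 mm, until the frame met the fence at about 8 N measured at the wrist. I laid the wedge in the channel by its tab, then opened the jaws slightly and pushed it with the rear finger. It began to jam near board x = 8 mm, and I pressed to 16.6 N. I let go to look, then pressed again to 19.9 N, because part of the force was going downward. The second press met firm resistance at the same spot, so the wedge had not slackened when I let go.

**Last checks:**
- **Wedge:** the measurement after the first press put it flat and in line with the board, with its origin near board x = 10 mm. I checked it only by eye after the second press.
- **Bar and frame:** the bar's back was at about 50 mm, which is seated, and the frame looks square and tight on the fence.
- **Bystanders:** all are where they started in the final pictures.
- **Robot:** clear of everything, with near-zero wrist force.

**What was not confirmed:** the force left on the frame was not measured. From the 19.9 N push I expect roughly 9 to 20 N, with some doubt because of a downward force of about 16 N during the push. An early wrist measurement was about 5 mm off because the arm was still settling. Allowing for that motion, it agreed with the top camera to about 1 mm.

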